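# Snap the sliding inspection cover onto a gear housing

## Robot

A 6-joint arm with a two-finger parallel gripper is mounted at the origin on the work surface. World frame = base frame: x ahead of the robot, y to its left, z up, the work surface at z = 0. Lengths are in m, angles in rad, forces in N, time in s.
With the tool pointing down it reaches from about 0.3 to 0.825 m from the base axis. Payload 5.4 kg.
Tool frame: the origin (TCP) lies at the very end of the fingers, on their centre line; the grasp point (between the pads) lies 19 mm behind it; z points along the fingers, x is the direction in which the jaws open and shut, and the axes are right-handed (so a half turn about z gives the same grasp; the last joint's range is limited). The gripper opens to 92 mm and grips with 3 to 60 N. Pads are 20 mm wide; open, the fingers measure 128 mm over their backs; the gripper's body (75 mm by 189 mm) begins 69 mm behind the grasp point.
Start: joints at [-1.482, 0.158, 1.597, -0, 1.386, -0.21], TCP at [0.169, -0.55, 0.215] pointing down, gripper open.
Joint ranges: [-2.91, 2.91], [-0.94, 2.29], [0.18, 2.7], [-1.29, 4.43], [0.17, 2.64], [-3, 3]. Speed limits (rad/s): [2.57, 2.57, 3.14, 3.14, 3.14, 3.14].

## Interface

Orientations are given as a rotation vector (axis times angle).
In Python, from workcell import bot gives the robot as it stands. Calls block until the motion is done:
- bot.goto(position, orientation): joint-space move of the TCP to a pose.
- bot.line_to(position, rot=None, max_speed=0.15): straight line of the TCP; rot=None keeps the orientation; max_speed is the mean speed in m/s.
- bot.set_joints(angles): joint-space move.
- bot.set_gripper(opening, newtons=None): opening from 0.0 (shut) to 1.0 (fully open); newtons is the grip in N (None keeps the last); returns when the fingers have stopped.
- bot.hold(seconds).
- bot.inverse_kinematics(position, orientation): joint angles nearest the present ones, or None.
- bot.read_camera(name): name is "side" or "top" or "wrist"; returns a dict with "pixels" (480x640x3 uint8, blue, green, red), "fx", "fy", "cx", "cy" (pixels), "R" (3x3) and "t" (3): a world point X has camera coordinates R X + t. Camera axes: x right, y down, z forward; pixel columns grow to the right and rows downward; lengths in m; the calibration is good to about 2 mm. A picture is of the moment at which its call begins. There is no depth.
A pose or a line that the arm cannot do raises bot.MotionError and nothing moves.
- bot.job_done(): hands the job in, once; it reports no verdict.
Readings, each from a call of its own:
- bot.current_clock(): time.
- bot.current_joints(): joint angles.
- bot.current_joint_vel(): joint speeds.
- bot.current_effort(): joint torques, N m.
- bot.current_ee_pos(): TCP position.
- bot.current_tool_rot(): TCP orientation.
- bot.current_contact_force(): force on the tool from outside, world axes, zero at the start.
- bot.current_ft_torque(): the same for the moment, N m.
- bot.current_opening(): opening from 0.0 (shut) to 1.0 (fully open).
Only numpy, scipy, OpenCV 4.12 (cv2) and the standard library are available. Lean on these libraries where they do the work, as an engineer would, in place of code of your own. Each camera call takes 0.05 s, during which the arm holds its last target. There are 200 camera calls.

## Task

Close the gear housing: pick up the steel cover that has the spring tongue (the other, tongueless plate is a blank and stays where it is), enter it tongue first into the rails on top of the housing and slide it in until the tongue has clicked over the ledge and the cover holds the interlock pins in, then let go. Your fingers cannot follow its grip rib under the fixed strap, so let go part-way and finish by pushing on the cover's rear edge. How far in the latch is set differs each time: feel for it, do not ram the cover, and leave everything else where it lies.

Things in the scene. Friction and masses are not known exactly. Their poses are not given: they have to be found in the camera images.
- cover_grip (a point): Centre of the grip rib of the loose steel cover (0.2 to 0.35 kg). Axes: x towards the tongue (sliding direction), y across, z up. Rib 12 thick (x), 40 wide, 18 high, on a plate 110 x 64 x 4 mm: its underside is 13 mm below this point, front edge 55 mm ahead, rear edge 55 mm behind. A spring tongue juts 34 mm from the front edge. Starts flat on a 3 mm cardboard sheet, robot's right.
- cover_rear (a point): Middle of the cover's rear face, half-way up the 5 mm thick upturned flange, 44 mm wide, on the rear edge: the face to push on. 7 mm above the cover's underside; flange top 14 mm above the underside. Axes as the cover's.
- tongue (a joint): Upward flex, rad, of the cover's spring tongue (20 mm wide, a rounded barb under its end): 0 = relaxed; about 0.05 to 0.1 while its barb rides over the ledge; drops back to 0 with the click. It is sprung: the barb needs about 6 to 12 N of push to climb the ledge (4.5 mm high, beyond the stops; latched, the cover is within 2.5 mm of them), more if the cover is pushed askew and binds in the rails.
- gear_housing: Fixed aluminium box 260 (x) x 150 x 55 mm high, robot's left; origin under its centre; x = direction the cover slides in (away from the robot). On top, an 85 x 44 mm well with gears from x = -30 to +55; from x = -130 to -61 a clear flat landing. A motor 90 mm across continues 122 mm from the far end, its top 91 mm above the table. Along the top run two rails.
- rail_mouth (a point): On the housing's flat top (z 55 mm), midway between the rails where they begin (x = -35 in the housing's frame); axes as the housing's. Rails: inner faces 67 mm apart, 89 mm long along x; inward lips 5.5 mm above the top, 4.5 thick, 52 mm apart: the cover's long edges run under them. Flared guides start 26 mm before this point.
- interlock (a joint): Travel, m, of the two spring pins (5 mm thick, 52 mm apart) of the housing's interlock, which stick 6 mm out of the stops towards the mouth: 0 = out; the cover's front edge pushes them in (1 to 2.5 N): 0.003 to 0.006 once latched and let go, 0.006 with the cover held hard against the stops.
- max_home (a point): Where cover_grip is when the cover is home with the slide set farthest in (x = +19 mm in the housing's frame, z 68 mm); axes as the housing's. Stops, interlock pins and ledge sit together on a slide clamped by hand: the true home is anywhere from here to 18 mm nearer the mouth, different each time and not given. Feel for the click, then the solid stop.
- strap (a point): Middle of the top of the fixed steel strap bridging the rails, 14 wide (x), 4 thick, underside 34 mm above the housing top; the rib (22 mm over the housing top) passes beneath, fingers do not.
- blank_plate: Blanking plate to be left alone: same plate, rib and rear flange as the cover but no tongue, and an 18 mm dark disc on it behind the rib. Origin under the plate's centre (below the rib). It lies on the cardboard next to the cover, either may be the nearer one to the housing.
- bearing_large: Bystander: ball bearing, 62 mm across, 17 mm high, lying flat; origin at the centre of its underside.
- bearing_small: Bystander: ball bearing, 46 mm across, 14 mm high, lying flat; origin at the centre of its underside.
- wrench: Bystander: steel wrench, 180 mm long, 8 mm high; origin under its middle.
- screwdriver: Bystander: screwdriver, 200 mm long, 26 mm high; origin under its middle.
- sprocket: Bystander: dark steel chain sprocket, about 106 mm across, 28 mm high, hub up; origin at the centre of its underside.
- grease_jar: Bystander: jar with a black cap, 76 mm across, 90 mm high; origin at the centre of its underside.
- bolt: Bystander: hex bolt standing on its head on the cardboard, 22 mm across, 44 mm high; origin at the centre of its underside.
Things that resemble listed ones, but are neither listed nor needed, are in the scene too. What is shaped like the part that bears cover_grip but green or orange is not meant.

How it is judged:
On the way:
1. the cover's front is in the rails, flat under their lips, not yet home (x of cover_grip in the frame of gear_housing between -0.07 and -0.008 m and y of cover_grip in the frame of gear_housing between -0.006 and 0.006 m and z of cover_grip in the frame of gear_housing between 0.063 and 0.074 m and angle between the x axis of cover_grip and the x axis of gear_housing, either way round below 0.1 rad), for 0.1 s.
At the end, for the whole second after the job is handed in: The cover lies in the rails (within 3 mm sideways, 4 mm in height, 0.06 rad) latched home: its front holds the interlock pins in by more than 2 mm while its tongue is relaxed (below 0.03 rad) behind the ledge; at rest and released (x of cover_grip in the frame of gear_housing between -0.006 and 0.022 m and y of cover_grip in the frame of gear_housing between -0.003 and 0.003 m and z of cover_grip in the frame of gear_housing between 0.065 and 0.072 m and angle between the x axis of cover_grip and the x axis of gear_housing, either way round below 0.06 rad and value of joint tongue below 0.03 rad and value of joint interlock above 0.002 m and linear speed of cover below 0.02 m/s); the robot touches nothing.
It fails at once if the cover is rammed: over 50 N between cover and housing (contact force between cover and gear_housing above 50 N).
It fails at once if the blank plate is moved more than 30 mm (distance of blank_plate from where it was at the start of the episode above 0.03 m).
It fails at once if one of the bystanders is moved more than 30 mm (distance of any of bearing_large, bearing_small, wrench, screwdriver, sprocket, grease_jar, bolt from where it was at the start of the episode above 0.03 m).
It also fails if it takes over 54 s, if anything falls off the work surface, if the arm or the gripper's body presses on something with over 40 N, if the wrist force passes 120 N, or if a joint passes its speed limit or range.

## Working session

There is one attempt and no reset: what is moved stays moved. The work goes in short steps, each a Python script; the robot and the scene stay as the last script left them, time stands still between calls to the robot, and variables do not carry over. Pictures are saved under pics/ and viewed, about 8 in all and at most 12, crops included, and the job is handed in when it is done.

```bash
mkdir -p pics; cat > h.py <<'E'
import numpy as np, cv2
from workcell import bot
from scipy.spatial.transform import Rotation as Ro
def snap(n,f):
    c=bot.read_camera(n); cv2.imwrite(f'pics/{f}.png',c['pixels'])
    np.savez(f'pics/{f}.npz',**{k:np.array(c[k]) for k in c}); return c
def ray(f,u,v,z):
    c=np.load(f'pics/{f}.npz'); d=np.array([(u-c['cx'])/c['fx'],(v-c['cy'])/c['fy'],1.])
    R=c['R'];o=-R.T@c['t'];d=R.T@d; return o+d*(z-o[2])/d[2]
def proj(f,X):
    c=np.load(f'pics/{f}.npz'); p=c['R']@np.array(X)+c['t']; return np.array([p[0]/p[2]*c['fx']+c['cx'],p[1]/p[2]*c['fy']+c['cy']])
def down(yaw): # tool z down, tool x at yaw in world
    return Ro.from_matrix(np.array([[np.cos(yaw),np.sin(yaw),0],[np.sin(yaw),-np.cos(yaw),0],[0,0,-1]])).as_rotvec()
E
python3 - <<'E'
from h import *
for n in('top','side','wrist'):
    c=snap(n,n+'0'); print(n,c['fx'],np.round(c['R'],2).tolist(),np.round(-c['R'].T@c['t'],3))
print(bot.current_clock(),bot.current_tool_rot(),bot.current_opening())
E
```

```text
top 575.7851847681886 [[-0.01, -1.0, -0.02], [-0.99, 0.01, -0.17], [0.17, 0.02, -0.99]] [0.278 0.008 1.296]
side 508.26774287446466 [[0.98, -0.19, -0.02], [-0.11, -0.51, -0.85], [0.15, 0.84, -0.52]] [ 0.294 -0.929  0.667]
wrist 423.90549635515254 [[0.29, -0.96, -0.0], [-0.92, -0.28, 0.26], [-0.25, -0.07, -0.97]] [ 0.238 -0.528  0.384]
0.15 [-2.52643257e+00  1.86543328e+00  1.53416845e-03] 1.0021535401138564
```

View pics/top0.png

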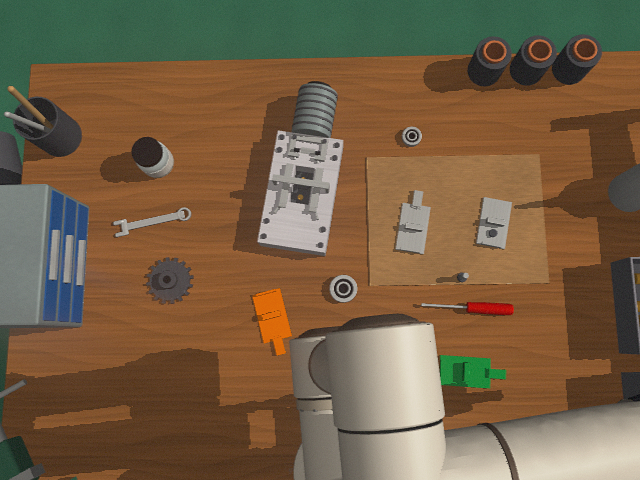

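View pics/wrist0.png

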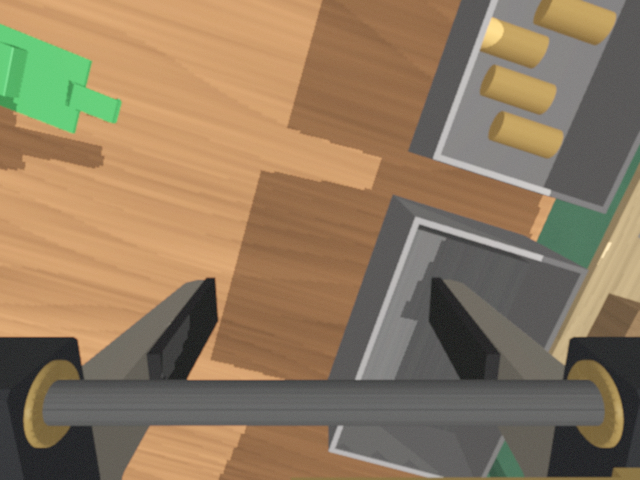

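The top view shows four plate-shaped things: a steel plate with a tongue at (412,225), tongue tip at (416,195); a steel plate with a dark disc at (493,222), which is the blank; and an orange (272,318) and a green (465,372) decoy. The cover is the one at (412,225): it is steel, has a tongue and has no disc. I'll confirm this in an enlarged crop next to the housing.

```bash
python3 - <<'E'
from h import *
i=cv2.imread('pics/top0.png')
a=cv2.resize(i[120:265,250:350],None,fx=4,fy=4,interpolation=cv2.INTER_CUBIC)
b=cv2.resize(i[180:264,380:460],None,fx=5,fy=5,interpolation=cv2.INTER_CUBIC)
o=np.zeros((580,800,3),np.uint8);o[:a.shape[0],:400]=a;o[:b.shape[0],400:]=b
cv2.imwrite('pics/crop1.png',o)
E
```

```text
(no output)
```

View pics/crop1.png

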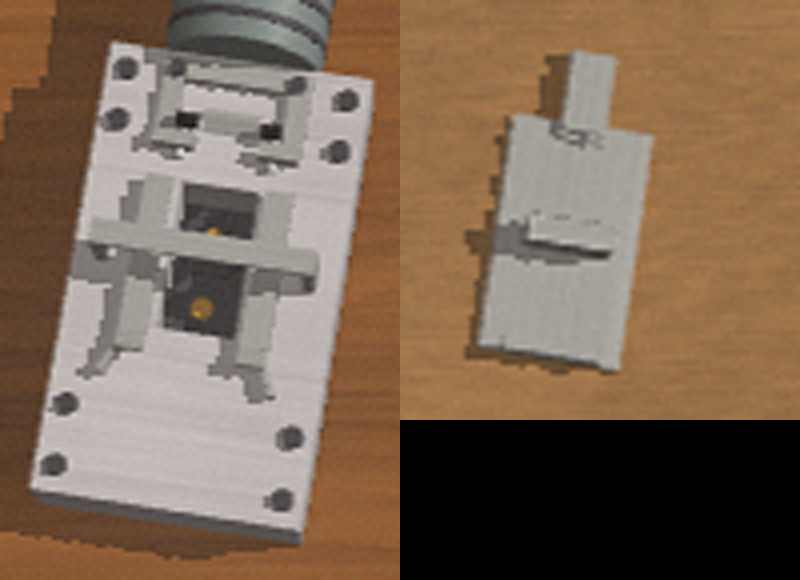

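The crop confirms it. On the right, the cover has a tongue at crop (590,85), a rib at (570,235) and no disc. On the left are the housing top corners at (112,42), (374,78), (302,533) and (32,488), with the rails opening towards the robot.

```bash
python3 - <<'E'
from h import *
H=[(112,42),(374,78),(302,533),(32,488)]; C=[(112,115),(253,133),(220,368),(78,345)]
h=np.array([ray('top0',250+(x+.5)/4-.5,120+(y+.5)/4-.5,.055) for x,y in H])
c=np.array([ray('top0',380+(x+.5)/5-.5,180+(y+.5)/5-.5,.007) for x,y in C])
for q in(h,c):
    print(np.round(q,4).tolist()); ax=(q[0]+q[1]-q[2]-q[3])[:2]
    print('ctr',q.mean(0).round(4),'yaw',np.arctan2(ax[1],ax[0]).round(4),'L',np.linalg.norm(ax)/2,'W',np.linalg.norm((q[0]+q[3]-q[1]-q[2])[:2])/2)
E
cat > est.json </dev/null
```

```text
[[0.7449, 0.1365, 0.055], [0.7207, -0.0114, 0.055], [0.4622, 0.0321, 0.055], [0.4893, 0.1798, 0.055]]
ctr [0.6043 0.0842 0.055 ] yaw -0.1672 L 0.26068375036404884 W 0.15004924406079537
[[0.5832, -0.1444, 0.007], [0.5737, -0.2084, 0.007], [0.4654, -0.189, 0.007], [0.4768, -0.1254, 0.007]]
ctr [ 0.5248 -0.1668  0.007 ] yaw -0.1768 L 0.10901435212030094 W 0.06459045070529368
```

```bash
python3 - <<'E'
from h import *
for yaw in(-.172,-.172+np.pi):
    q=bot.inverse_kinematics([.525,-.167,.16],down(yaw)); print(yaw,q)
    print(bot.inverse_kinematics([.53,.09,.25],down(yaw)))
yaw=-.172
q=bot.inverse_kinematics([.525,-.167,.16],down(yaw)); 
if q is None or abs(q[5])>2.5: yaw+=np.pi
Ry=Ro.from_rotvec(down(yaw)).as_matrix()
p=np.array([.525,-.167,.18])
bot.goto(list(p),down(yaw)); bot.hold(.3); snap('wrist','w_c')
bot.goto([.54,.095,.26],down(yaw)); bot.hold(.3); snap('wrist','w_h')
print(bot.current_clock(),yaw,bot.current_contact_force())
a=cv2.imread('pics/w_c.png');b=cv2.imread('pics/w_h.png')
E
```

```text
-0.172 [-5.27365445e-01  1.44043579e-01  1.72392729e+00 -8.88178420e-16
  1.27362178e+00 -3.55365445e-01]
[-5.67185680e-02  3.83700554e-02  1.65599729e+00 -8.88178420e-16
  1.44722531e+00  1.15281432e-01]
2.969592653589793 [-0.52736545  0.14404358  1.72392729  0.          1.27362178  2.78622721]
None
3.8083 -0.172 [-0.45369844  0.87431876 -0.01645797]
```

View pics/w_c.png

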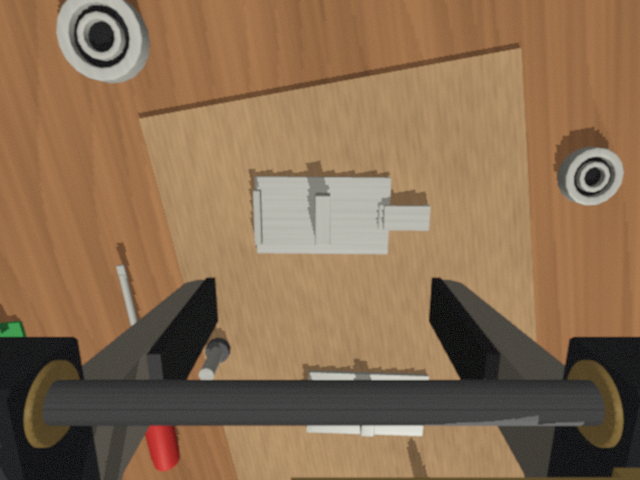

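View pics/w_h.png

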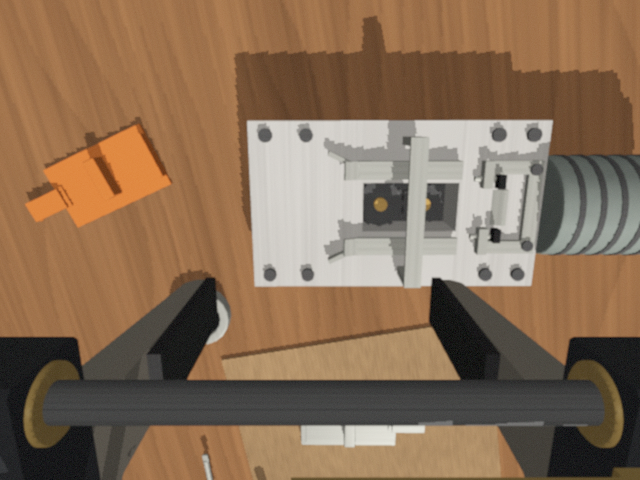

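The first picture shows the cover at (322,215) with its rib at (323,220) and tongue to the right at (408,218). The blank is below at (365,405). The second shows the housing corners at about (249,121), (552,121), (534,286) and (255,286), the rails at y≈169 and 246, and the strap at x≈416. I'll enlarge both for exact edges.

```bash
python3 - <<'E'
from h import *
a=cv2.imread('pics/w_c.png')[165:265,240:440];b=cv2.imread('pics/w_h.png')[110:295,240:560]
a=cv2.resize(a,None,fx=2.5,fy=2.5,interpolation=cv2.INTER_CUBIC)[:, :500]
b=cv2.resize(b,None,fx=2.5,fy=2.5,interpolation=cv2.INTER_CUBIC)[:345]
o=np.zeros((600,800,3),np.uint8);o[:250,:500]=a;o[250:595]=b
# draw predicted rail/lips lines? no
cv2.imwrite('pics/crop2.png',o)
hc=np.array([.6043,.0842,0]);y=-.1672;R=np.array([[np.cos(y),-np.sin(y),0],[np.sin(y),np.cos(y),0],[0,0,1]])
for p in[(-.13,.075,.055),(.13,.075,.055),(.13,-.075,.055),(-.13,-.075,.055),(-.035,.026,.065),(-.035,-.026,.065),(.054,.026,.065),(.054,-.026,.065)]:
    u=proj('w_h',hc+R@np.array(p)); print(p,u.round(1),(2.5*(u-[240,110])+[0,250]).round(0))
cc=np.array([.5248,-.1668,0]);y=-.1768;R=np.array([[np.cos(y),-np.sin(y),0],[np.sin(y),np.cos(y),0],[0,0,1]])
for p in[(-.055,.032,.007),(.055,.032,.007),(.055,-.032,.007),(-.055,-.032,.007),(.006,.02,.025),(.006,-.02,.025),(-.006,.02,.025),(-.006,-.02,.025)]:
    u=proj('w_c',cc+R@np.array(p)); print(p,u.round(1),(2.5*(u-[240,165])).round(0))
E
```

```text
(-0.13, 0.075, 0.055) [246.5 122.5] [ 16. 281.]
(0.13, 0.075, 0.055) [551.7 120.4] [779. 276.]
(0.13, -0.075, 0.055) [530.7 285.7] [727. 689.]
(-0.13, -0.075, 0.055) [254.9 287.3] [ 37. 693.]
(-0.035, 0.026, 0.065) [357.9 180.8] [295. 427.]
(-0.035, -0.026, 0.065) [357.1 239.2] [293. 573.]
(0.054, 0.026, 0.065) [461.6 180.1] [554. 425.]
(0.054, -0.026, 0.065) [457.1 238.6] [543. 572.]
(-0.055, 0.032, 0.007) [254.8 176.9] [37. 30.]
(0.055, 0.032, 0.007) [391.1 177.4] [378.  31.]
(0.055, -0.032, 0.007) [387.7 253.4] [369. 221.]
(-0.055, -0.032, 0.007) [257.6 252.9] [ 44. 220.]
(0.006, 0.02, 0.025) [330.6 195.5] [227.  76.]
(0.006, -0.02, 0.025) [330.2 245.3] [226. 201.]
(-0.006, 0.02, 0.025) [315.1 195.4] [188.  76.]
(-0.006, -0.02, 0.025) [315.2 245.2] [188. 201.]
```

View pics/crop2.png

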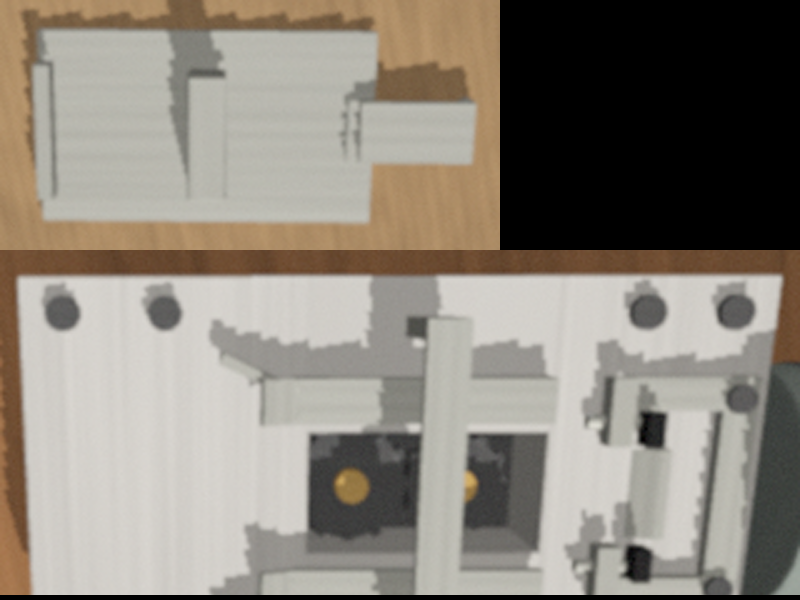

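Both wrist views agree with the top-view estimates to within 1 px for the cover and about 0.7 mm for the housing. I'm using the averaged housing pose. Next I grasp the rib, lift, and go to the landing.

```bash
cat >> h.py <<'E'
HY=-.1685; HC=np.array([.6044,.0848,0]); 
def hp(x,y,z): # housing frame -> world
    c,s=np.cos(HY),np.sin(HY); return list(HC+[c*x-s*y,s*x+c*y,z])
def inh(p):
    c,s=np.cos(HY),np.sin(HY); d=np.array(p)-HC; return np.array([c*d[0]+s*d[1],-s*d[0]+c*d[1],d[2]])
def F():
    f=bot.current_contact_force(); c,s=np.cos(HY),np.sin(HY); return np.array([c*f[0]+s*f[1],-s*f[0]+c*f[1],f[2]]).round(1)
E
python3 - <<'E'
from h import *
print('strap x',inh(ray('w_h',240+447/2.5,110+(430-250)/2.5,.093)))
cy=-.1765
bot.set_gripper(.4)
bot.goto([.5248,-.1668,.08],down(cy))
bot.line_to([.5248,-.1668,.0087],max_speed=.08); print(F())
bot.set_gripper(0,35); print('open',bot.current_opening(),F(),inh(bot.current_ee_pos()))
bot.line_to([.5248,-.1668,.15],max_speed=.15); print('open',bot.current_opening(),F())
bot.line_to(hp(-.128,0,.11),rot=down(HY),max_speed=.2); bot.hold(.3); print(F(),inh(bot.current_ee_pos()),bot.current_clock())
snap('wrist','w1')
i=cv2.imread('pics/w1.png'); cv2.imwrite('pics/w1s.png',i[60:400])
E
```

```text
strap x [0.01105962 0.02755662 0.093     ]
[-0.2 -0.4  0.1]
open 0.1269135324968393 [-0.4 -0.1  2. ] [-0.03619765 -0.26144415  0.00891925]
open 0.13430272543532915 [ 0.8  0.6 -3.4]
[ 0.1  0.  -2.4] [-0.12780548 -0.00035123  0.11004277] 10.4083
```

View pics/w1s.png

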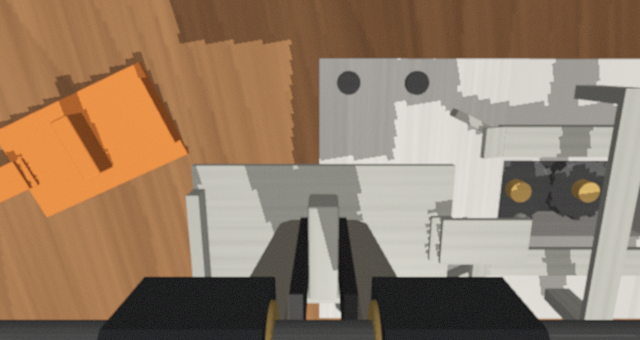

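The cover is held level, with its left edge at (455,225) in the full frame. The left lip's inner edge is at about (560,217). I'll check the lateral offset from these pixels.

```bash
python3 - <<'E'
from h import *
for u,v in((200,224.5),(330,225),(450,225)): print('cover edge',inh(ray('w1',u,v,.1085)).round(4))
for u,v in((490,217),(590,217)): print('lip',inh(ray('w1',u,v,.065)).round(4))
print('h corner',inh(ray('w1',320,118,.055)).round(4))
i=cv2.imread('pics/w1.png').astype(int).sum(2)
print(i[218:232,300:440:20].T.tolist()); print(i[208:226,[500,520,560,590]].T.tolist())
E
```

```text
cover edge [-0.1788  0.0324  0.1085]
cover edge [-0.1247  0.0321  0.1085]
cover edge [-0.0748  0.032   0.1085]
lip [-0.0411  0.0262  0.065 ]
lip [0.0108 0.0262 0.065 ]
h corner [-0.1292  0.0759  0.055 ]
[[248, 244, 253, 256, 259, 273, 303, 347, 395, 408, 417, 413, 410, 410], [501, 555, 592, 623, 627, 567, 427, 352, 385, 416, 417, 414, 410, 413], [635, 649, 648, 649, 647, 588, 440, 350, 393, 413, 417, 412, 415, 414], [496, 577, 645, 662, 650, 587, 443, 438, 546, 586, 589, 585, 584, 580], [668, 669, 666, 667, 661, 598, 455, 442, 551, 581, 588, 587, 582, 584], [666, 663, 666, 664, 659, 598, 453, 441, 547, 583, 585, 586, 581, 581], [641, 645, 648, 646, 641, 579, 440, 440, 545, 579, 578, 583, 583, 582]]
[[575, 573, 576, 581, 580, 577, 578, 581, 595, 628, 642, 643, 646, 644, 644, 642, 645, 645], [574, 579, 584, 589, 586, 588, 587, 585, 602, 619, 637, 604, 499, 290, 181, 199, 204, 190], [438, 480, 519, 530, 521, 492, 427, 411, 421, 443, 463, 460, 381, 226, 123, 117, 149, 151], [506, 568, 584, 586, 589, 585, 583, 583, 598, 626, 641, 641, 573, 389, 296, 293, 303, 295]]
```

```bash
python3 - <<'E'
from h import *
bot.line_to(hp(-.128,0,.066),max_speed=.08); f0=F(); print(f0)
z=.066
while z>.0607:
    z-=.001; bot.line_to(hp(-.128,0,z),max_speed=.02); 
    if F()[2]-f0[2]>3: break
print('z',z,F(),inh(bot.current_ee_pos()).round(4))
z+=.0003 
for x in np.arange(-.120,-.044,.0075):
    bot.line_to(hp(x,0,z),max_speed=.03); f=F(); print(round(x,4),f,inh(bot.current_ee_pos()).round(4))
    if abs(f[0])>12 or abs(f[1])>12 or abs(f[2])>20: print('STOP');break
print(bot.current_clock(),bot.current_opening()); snap('wrist','w2')
E
```

```text
[ 0.4  0.1 -1.3]
z 0.06 [-4.1 -1.5  5. ] [-0.128   0.      0.0609]
-0.12 [ 0.5 -0.1  2. ] [-1.192e-01  1.000e-04  6.090e-02]
-0.1125 [-4.8 -0.4  8.1] [-0.113   0.0002  0.0609]
-0.105 [-4.9  0.5  7.8] [-0.1055  0.0002  0.0609]
-0.0975 [-3.9  0.6  8.2] [-0.098   0.0002  0.0609]
-0.09 [-3.9  0.8  7.5] [-0.0905  0.0002  0.0609]
-0.0825 [-3.9  1.6  7.9] [-0.083   0.0002  0.0609]
-0.075 [-4.  -0.4  8.4] [-0.0754  0.0002  0.0609]
-0.0675 [-4.4 -0.5  6.8] [-0.0679  0.0002  0.0609]
-0.06 [-3.6 -0.1  7. ] [-0.0604  0.0002  0.0609]
-0.0525 [-3.2 -0.3  6.9] [-0.0529  0.0002  0.0609]
-0.045 [-3.7  0.5  6.6] [-0.0454  0.0002  0.0609]
17.075 0.12456482426358656
```

```bash
python3 - <<'E'
from h import *
bot.line_to(hp(-.032,0,.0610),max_speed=.03); print(F(),inh(bot.current_ee_pos()).round(4))
bot.set_gripper(.22); print('open',bot.current_opening(),F())
bot.line_to(hp(-.032,0,.125),max_speed=.1); print(F())
bot.hold(.1); snap('wrist','w3')
best=min((down(HY+s*np.pi/2) for s in(1,-1)),key=lambda r:abs((bot.inverse_kinematics(hp(-.12,0,.125),r) if bot.inverse_kinematics(hp(-.12,0,.125),r) is not None else [9]*6)[5]))
bot.set_gripper(0,40)
bot.goto(hp(-.115,0,.125),best)
bot.line_to(hp(-.115,0,.0578),max_speed=.1); print(F(),inh(bot.current_ee_pos()).round(4),bot.current_opening(),bot.current_clock())
snap('side','s3'); snap('top','t3')
a=cv2.imread('pics/w3.png')[60:400]; b=cv2.resize(cv2.imread('pics/side0.png')[0:1,0:1],(1,1))
s=cv2.imread('pics/s3.png'); u=proj('s3',hp(-.05,0,.06)).astype(int); print(u)
x0=np.clip(u[0]-100,0,440);y0=np.clip(u[1]-65,0,350)
o=np.zeros((600,800,3),np.uint8); o[:260,:490]=cv2.resize(a,(490,260)); o[260:,:523]=cv2.resize(s[y0:y0+130,x0:x0+200],(523,340))
cv2.imwrite('pics/m3.png',o)
E
```

```text
[-1.   0.3  1.7] [-0.0318 -0.      0.0609]
open 0.22202719928912784 [-0.2 -1.1  0.3]
[-0.5 -0.1 -0.5]
[ 0.3  0.1 -0.5] [-1.144e-01  1.000e-04  5.830e-02] 0.0016410913413951722 21.6417
[342 218]
```

View pics/m3.png

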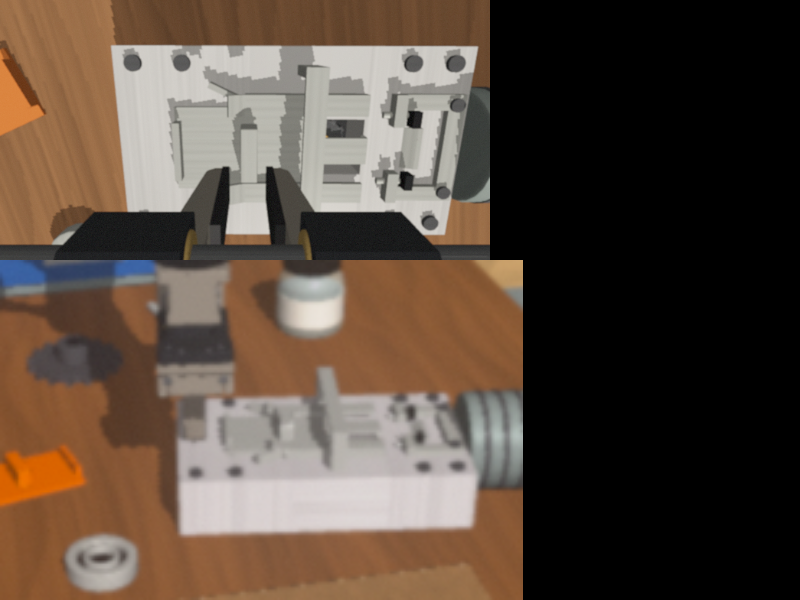

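The cover sits straight in the rails, left free, with its rear flange at about (177,150) in the upper view. The closed fingers stand behind it on the landing. Now I push gently, watching the force.

```bash
cat > push.py <<'E'
from h import *
import sys
x=inh(bot.current_ee_pos())[0]; peak=0; log=[]; click=None; prev=0
while x<-.040:
    st=.004 if x<-.082 else .0007
    x+=st; bot.line_to(hp(x,0,.0578),max_speed=.03 if st>.001 else .015)
    f=F(); p=inh(bot.current_ee_pos()); fx=-f[0]; log.append((round(p[0]*1e3,1),fx,f[1],f[2]))
    if click is None and x>-.08 and peak>5 and fx<peak-4: click=p[0]; print('CLICK?',p.round(4),peak)
    peak=max(peak,fx)
    if fx>(22 if click is None else 18) or bot.current_clock()>46: print('STOP');break
for l in log: print(*l)
print(bot.current_clock())
E
python3 push.py
```

```text
CLICK? [-0.0554  0.0001  0.0577] 11.9
STOP
-109.7 0.0 -0.3 -0.1
-106.0 0.4 0.5 1.1
-102.0 1.3 0.1 -0.3
-98.0 0.0 0.1 0.1
-94.0 0.9 0.0 -0.7
-89.8 1.3 -0.5 -0.0
-85.7 0.1 -0.0 0.9
-81.7 -0.0 -0.3 -0.5
-77.7 -0.6 -1.4 -0.4
-77.6 3.3 -0.4 2.2
-77.0 3.0 -0.2 2.1
-76.0 1.7 -0.9 0.4
-75.2 1.0 0.3 0.5
-74.5 1.2 -0.2 0.2
-73.8 0.8 -0.4 -0.9
-73.2 0.7 -0.6 0.8
-72.5 0.7 0.1 0.1
-71.8 0.9 -0.5 -0.8
-71.1 1.9 -0.0 -0.0
-70.4 1.6 0.1 0.4
-69.7 2.1 0.2 0.8
-69.0 0.8 -0.3 1.1
-68.3 1.2 -0.0 0.6
-67.6 2.2 -0.6 1.0
-66.9 1.5 0.2 0.7
-66.1 1.0 0.1 1.5
-65.5 2.2 0.3 1.3
-64.8 1.1 0.2 0.8
-64.5 4.1 -0.1 2.3
-63.8 4.4 0.2 2.7
-62.9 4.6 -0.3 2.4
-62.1 4.9 -0.1 3.3
-61.3 3.2 -0.8 1.4
-60.6 4.7 0.0 0.7
-60.4 5.4 0.1 3.2
-60.2 7.4 0.1 4.4
-59.8 7.2 0.3 6.3
-59.3 8.2 0.4 6.6
-58.9 9.4 0.3 7.0
-58.5 10.8 -0.4 7.0
-58.0 11.5 0.1 9.0
-57.3 11.9 -0.5 8.7
-55.4 6.1 -0.6 4.3
-54.5 5.8 1.2 3.9
-53.7 7.3 0.7 3.2
-53.1 7.7 0.6 4.2
-52.7 8.3 0.7 4.7
-51.1 3.5 1.5 2.0
-49.6 1.7 0.9 -0.4
-49.6 3.3 0.2 1.8
-49.2 4.7 -0.5 2.7
-48.4 4.2 0.2 2.6
-47.8 5.6 -0.9 3.6
-47.2 5.9 -0.2 3.7
-47.0 7.6 -0.7 4.8
-47.0 9.8 -1.0 7.6
-46.9 12.2 -0.4 9.0
-46.9 14.9 -0.7 11.7
-46.8 16.8 -1.5 13.7
-46.8 19.2 -1.1 15.4
37.0667
```

The force rose to 12 N on the ledge and dropped away by -49.6 mm. A solid stop followed at -46.8 mm, reaching 19 N. I'll back off and check.

```bash
python3 - <<'E'
from h import *
bot.line_to(hp(-.075,0,.0585),max_speed=.05); print(F())
bot.line_to(hp(-.09,0,.16),max_speed=.15)
bot.goto(hp(-.02,-.02,.2),down(HY)); bot.hold(.3)
print(F(),bot.current_clock()); snap('wrist','w4')
for n,p in(('rear if home18.2',(-.0368,.022,.069)),('rear if sprung 2.5',(-.0393,.022,.069)),('rib front',(.0242,.02,.077))): print(n,proj('w4',hp(*p)).round(1))
i=cv2.imread('pics/w4.png')[60:360,150:640]; cv2.imwrite('pics/w4s.png',cv2.resize(i,(800,490),interpolation=cv2.INTER_CUBIC))
E
```

```text
[0.4 0.3 0.5]
[-0.8  0.4  0.4] 40.3583
rear if home18.2 [299.3 170.8]
rear if sprung 2.5 [295.8 170.8]
rib front [387.4 174.8]
```

View pics/w4s.png

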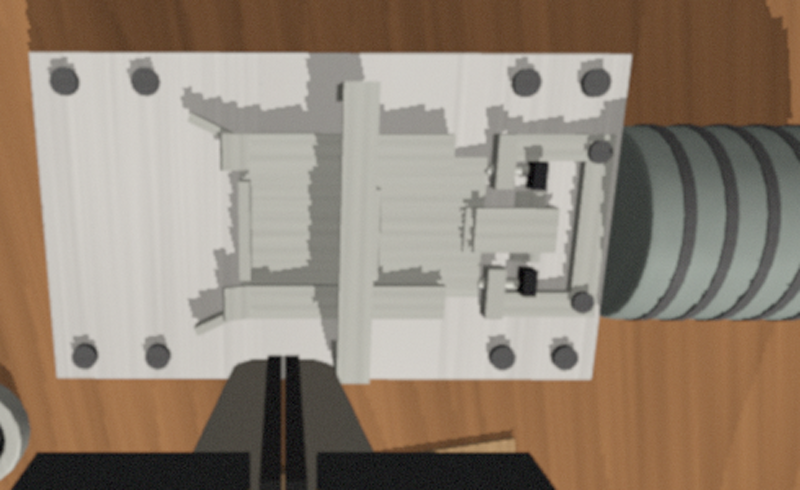

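The cover lies straight in the rails with its rear flange edge at crop (237,230), u≈295. That is about 2.5–3 mm back from the hard stop, where a latched cover rests against the ledge under the pin springs; an unlatched one would be pushed back 6 mm or more. The tongue lies flat across the ledge. I'm handing in.

```bash
python3 -c "
from h import *
bot.job_done(); print(bot.current_clock(),F())"
```

```text
the job is handed in; nothing more can be done
the job is handed in; nothing more can be done
```

The cover is in the housing rails and, by every check I could make, latched home; I handed the job in at about 40 s of the 54 s limit. I picked up the tongued steel cover by its rib and slid it in to about 32 mm short of the housing centre. There I let go and pushed on the rear flange with closed fingers.

- **Insertion forces:** Insertion side forces stayed under 2 N and the vertical force under 9 N.
- **Latch:** The push force rose to 12 N on the ledge, and a second rise to 8 N dropped to under 2 N at the click. A solid stop followed about 3 mm further on, pushed to 19 N.
- **Home position:** The grip point at the stop works out to about x = +18 mm in the housing frame. That assumes the finger face is 10 mm ahead of the tool centre.
- **Last picture:** The cover is straight and free of the fingers, resting about 2.5–3 mm back from the stop. That is at the edge of the stated 2.5 mm latched range, but within my roughly 1 mm pixel uncertainty.

The tongue and interlock values can't be read directly, so the latch is inferred from the forces and that picture. I moved no bystander that I know of, and did not touch the blank plate, though I took no separate picture of them at the end. The readings after hand-in were refused, so there is no final clock or force value.

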